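# Close the tiffin with its double lid, then take off the outer lid alone

### The job

The lunch is packed in the blue tiffin and its two-part lid is lying, still clipped together, on the tray: lift the lid set by the grip on top, lower it gently into the mouth of the tiffin until it sits fully home, and only then press the red release button right down and lift the outer lid off by itself, so that the chutney pots on the inner lid can be reached while the inner lid stays seated and keeps the food covered. Finish still holding the outer lid in the gripper, level and steady, about a hand's breadth straight above the tiffin; do not put it down or let go. Leave the tiffin and everything else on the table where they stand.

Things in the scene. Friction and masses are not known exactly. Their poses are not given: they have to be found in the camera images.
- tiffin: Blue insulated tiffin, loose, about 0.9 kg packed: round body 132 mm wide, sloping shoulder ending 84 mm up, then a white neck 97 mm wide with a flat rim 100 mm above the base. Mouth 88 mm wide, clear to 24 mm below the rim. Thin carry handle folded down round the body, up to 60 mm high. Origin: centre of the underside, z up the axis. The lid fits at any yaw.
- outer_lid: Outer lid: blue cap 128 mm wide, open below, 0.17 kg. Origin: on the axis at the skirt's lower edge, z up; the flat top is 37 mm above it. Catch housings bulge at +y and -y to 71 mm from the axis. Starts clipped on the inner lid, same axis and yaw, 10 mm above its origin. With the button up, two catches make the inner lid hang from it (2 mm play); both move as one, 0.34 kg.
- grip (a point): Centre of the top face of the grey grip block on the outer lid, 75 mm above that lid's origin. The block is 76 mm long along the lid's x, 40 mm wide along its y (grip it across y) and 38 mm tall. The red button stands in its middle, 10 mm proud.
- inner_lid: Inner lid, 0.15 kg, hidden at first: tapered plug 84 mm wide (68 at the foot), 20 mm deep, under a 112 mm flange 6 mm thick; tray rim with two steel pots up to 42 mm. Origin: centre of the plug's underside, z up; it starts on the tray's floor. Fully home the flange lies on the tiffin's rim: origin 80 mm above the tiffin's (outer lid's 90 mm). Play of the plug in the mouth: 2 mm all round.
- release (a joint): The red press button's travel in metres: 0 up (catches closed, as at the start), 0.007 right down (catches fully open). It takes about 3 N and stays where it is pushed; there is no spring back.
- release_top (a point): Centre of the top face of the round red button, 24 mm in diameter; 85 mm above the outer lid's origin when up (10 mm proud of the grip), 78 mm when right down. It moves with the button.
- tray: Cream melamine tray, fixed, 320 by 220 mm (its x and y), rim 14 mm high, inner floor 5 mm above its origin (centre of the underside). The lid set stands on its floor. The tray and the tiffin may be either way round, left and right.
- spoon: Wooden spoon, 267 mm long, laid across the tray's rims. Origin in the middle of the underside, x towards its head. Leave alone.
- tumbler: Steel tumbler, 74 mm across the mouth, 105 mm tall, empty, between the tray and the tiffin. Origin: centre of its underside. Leave alone.
- glass_bowl: Glass bowl, 150 mm across, 62 mm tall, at the back. Origin: centre of its underside. Leave alone.
- bowl_lid: Green silicone lid on the glass bowl, 154 mm across. Origin: centre of its underside. Leave alone.
- katori: Small steel bowl, 90 mm across, 40 mm tall, in the middle, nearest the robot. Origin: centre of its underside. Leave alone.
- shaker: White salt shaker with a steel cap, 40 mm across, 73 mm tall, in the middle, in front of the tumbler. Origin: centre of its underside. Leave alone.
Things that resemble listed ones, but are neither listed nor needed, are in the scene too. What is shaped like the outer_lid but yellow is not meant.

How it is judged (in metres and radians):
On the way, in this order (a step that is already met when the one before it is completed fails the run):
1. the lid set, still clipped together, sits fully home in the mouth of the tiffin (z of inner_lid in the frame of tiffin between 0.077 and 0.083 m and horizontal distance between inner_lid and tiffin below 0.005 m and angle between the z axis of inner_lid and the z axis of tiffin, either way round below 0.05 rad and z of outer_lid in the frame of inner_lid below 0.014 m and value of joint release below 0.002 m), for 0.2 s.
2. the release button is pressed right down with the lids still seated (z of inner_lid in the frame of tiffin between 0.077 and 0.083 m and horizontal distance between inner_lid and tiffin below 0.005 m and angle between the z axis of inner_lid and the z axis of tiffin, either way round below 0.05 rad and value of joint release above 0.0055 m and z of outer_lid in the frame of inner_lid below 0.014 m), for 0.1 s.
At the end, for the whole second after the job is handed in: Inner lid at rest and seated on the upright tiffin (3 mm in height, 5 mm centring, 0.05 rad); button down over 5.5 mm; outer lid held by the fingers alone, still, level within 15 degrees, within 80 mm of the tiffin's axis and at least 50 mm above its seated height (z of inner_lid in the frame of tiffin between 0.077 and 0.083 m and horizontal distance between inner_lid and tiffin below 0.005 m and angle between the z axis of inner_lid and the z axis of tiffin, either way round below 0.05 rad and angle between tiffin's own z axis and vertical below 0.05 rad and linear speed of inner_lid below 0.02 m/s and value of joint release above 0.0055 m and z of outer_lid in the frame of tiffin above 0.14 m and horizontal distance between outer_lid and tiffin below 0.08 m and angle between outer_lid's own z axis and vertical below 0.26 rad and linear speed of outer_lid below 0.03 m/s and contact force between outer_lid and the fingers above 1 N and contact force between outer_lid and inner_lid below 0.1 N and contact force between outer_lid and tiffin below 0.1 N); the arm keeps its last pose, push and grip.
It fails at once if the catches are released while the inner lid is not seated, or the inner lid is lifted, shifted or tipped after the release (value of joint release above 0.004 m and (z of inner_lid in the frame of tiffin above 0.084 m or horizontal distance between inner_lid and tiffin above 0.006 m or angle between the z axis of inner_lid and the z axis of tiffin, either way round above 0.07 rad)).
It fails at once if the lid set is dropped or slammed into the mouth (over 0.4 m/s) (horizontal distance between inner_lid and tiffin below 0.02 m and z of inner_lid in the frame of tiffin below 0.11 m and linear speed of inner_lid above 0.4 m/s).
It fails at once if the tiffin is pushed more than 30 mm or tipped (distance of tiffin from where it was at the start of the episode above 0.03 m or angle between tiffin's own z axis and vertical above 0.2 rad).
It fails at once if another thing on the table is moved more than 25 mm (distance of any of tumbler, glass_bowl, bowl_lid, spoon, katori, shaker from where it was at the start of the episode above 0.025 m).
It also fails if it takes over 64 s, if anything falls off the work surface, if the arm or the gripper's body presses on something with over 40 N, if the wrist force passes 120 N, or if a joint passes its speed limit or range.

### The arm

A 6-joint arm with a two-finger parallel gripper is mounted at the origin on the work surface. World frame = base frame: x ahead of the robot, y to its left, z up, the work surface at z = 0. Lengths are in m, angles in degrees, forces in N, time in s.
With the tool pointing down it reaches from about 0.4 to 0.825 m from the base axis. Payload 7 kg.
Tool frame: the origin (TCP) lies midway between the tips of the shut fingers; the grasp point (between the pads) lies r.grasp_offset behind it (r.grasp_offset is the distance from the TCP to the grasp point, in m); z points along the fingers, y is the direction in which the jaws open and shut (so a half turn about z gives the same grasp; the last joint's range is limited). The gripper opens to 88 mm and grips with 3 to 60 N. Pads are 19 mm wide; open, the fingers measure 130 mm over their backs; the gripper's body (78 mm by 193 mm) begins 47 mm behind the grasp point.
Start: joints at [-56.488, 20.546, 0.682, 0, -70.136, -16.507], TCP at [0.197, -0.645, 0.227] pointing down, gripper open.
Joint ranges: [-176.03, 176.03], [-82.01, 121.73], [-58.28, 71.71], [-173.87, 95.51], [-174.79, -0.11], [-173.66, 173.66]. Speed limits (degrees/s): [136.94, 136.94, 172.46, 180, 180, 180].

### API

Orientations are given as [roll, pitch, yaw] about the fixed x, y, z axes, in that order (R = Rz(yaw) Ry(pitch) Rx(roll)).
In Python, from plant import status, imaging, r gives the robot as it stands.
- The arm moves only by the tool apply_moves, never from a script. Its argument "moves" is a list of rows, each a list of 6 numbers: the shift along the tool's x, y, z in units of 200 mm (1.0 is 200 mm), then the turn, a rotation vector about the tool's x, y, z in units of 90 degrees (1.0 is 90 degrees). In form: [[tx, ty, tz, rx, ry, rz], ...]. A call has 1 to 12 rows; each row is the pose to reach, as a shift and turn from the pose measured when the call began, along the tool's axes at that moment; what a row does not reach only later rows make up. A row lasts 1/8 s, in which the tool goes at most 62.5 mm and 10.7 degrees, less where a joint would pass 70% of its speed; a pose out of reach is approached as far as the arm can. A call with a number of a shift or a turn outside -1 to 1 is refused whole. A call with a gripper value outside its range is refused whole. "hand" is the closure, from -1 (fully open) to 1 (shut), set as the call begins (left out, the last holds). The fingers move at their own pace and stop on an object; "grip_force" is the grip in N (left out, the last holds). Time passes only in rows, so rows that repeat a pose let the fingers close. It gives the time, the measured TCP pose, the force and the opening at its end, in the units of the state.
- status.get_state(): the state, without advancing time (a new reading comes with each control period).
- imaging.capture(name): name is "side" or "top"; returns (picture, depth): 384x512x3 uint8, blue, green, red; 384x512 float32, m along the optical axis (not along the pixel's ray), 0 where there is no reading.
- imaging.camera_info(name): a dict with "fx", "fy", "cx", "cy" (pixels), "k1" (the pictures are not rectified: a ray, as slopes to the right and down, at radius r is drawn at 1 + k1 r^2 times it, then the intrinsics apply), "T" (4x4, takes a point from camera to world coordinates). Camera axes: x right, y up, looking along -z (the intrinsics and any distortion apply to the point x, -y, -z); pixel columns grow to the right and rows downward; lengths in m; the calibration is good to about 2 mm. A picture is of the moment at which its call begins. camera_info takes no time and is no camera call.
- r.close_job(): hands the job in, once; it reports no verdict.
The state is a dict: "time_s": time; "joints": joint angles; "qd": joint speeds; "joint_torque": joint torques, N m; "tcp_pos": TCP position; "eef_rot": TCP orientation; "contact_force": force on the tool from outside, world axes, zero at the start; "moment": the same for the moment, N m; "gripper_width": finger opening in m.
Only numpy, scipy, OpenCV 4.12 (cv2) and the standard library are available. Lean on these libraries where they do the work, as an engineer would, in place of code of your own. Each camera call takes 0.05 s, during which the arm holds its last target.

## Working session

There is one attempt and no reset: what is moved stays moved. The work goes in short steps, Python scripts to look and compute and a tool call to move; the robot and the scene stay as the last step left them, time stands still between calls to the robot, and variables do not carry over. Pictures are saved under pics/ and viewed, and the job is handed in when it is done.

Besides the shell and the picture viewer there is one more tool, called after "Request:" as name(argument=value, ...), one argument or row to a line, values as JSON. apply_moves: Moves the arm, as the interface text tells. Its arguments: {"type":"object","properties":{"moves":{"type":"array","items":{"type":"array","items":{"type":"number"}}},"hand":{"type":"number"},"grip_force":{"type":"number"}},"required":["moves"]}

```bash
ls; mkdir -p pics; python3 - <<'E'
from plant import status, imaging, r
import cv2,numpy as np
print(status.get_state()); print(r.grasp_offset)
for n in ("top","side"):
    p,d=imaging.capture(n); np.savez(f'/tmp/{n}0.npz',p=p,d=d); cv2.imwrite(f'pics/{n}0.png',p); print(n,imaging.camera_info(n))
E
```

```text
pics
{'time_s': 0.0, 'joints': array([-5.64884298e+01,  2.05917297e+01,  6.33805104e-01, -1.82707716e-02,
       -7.01344540e+01, -1.65058759e+01]), 'qd': array([ 0.01449344, -0.01428207,  0.02401426,  0.05675191,  0.07210883,
       -0.04158769]), 'joint_torque': array([ 1.10818610e-04, -5.82724214e+01,  2.93062305e+01,  6.99745148e+00,
        7.05741797e-03, -1.54878280e-04]), 'tcp_pos': array([ 0.19723093, -0.64504482,  0.2256254 ]), 'eef_rot': array([ 1.79906548e+02, -9.78049797e-03, -1.63000520e+02]), 'contact_force': array([ 0.24944874,  0.00439916, -1.01383275]), 'moment': array([ 0.00333021, -0.03042174, -0.00594108]), 'gripper_width': 0.0874638819119706}
0.0188
top {'fx': 404.77362913583744, 'fy': 404.77362913583744, 'cx': 248.99002391542277, 'cy': 184.58550306372516, 'k1': -0.12303970215045114, 'T': array([[ 0.00307448,  0.9983476 , -0.0573813 ,  0.41961734],
       [-0.99955655,  0.00136851, -0.02974614, -0.03233691],
       [-0.02961846,  0.05744731,  0.99790909,  1.18313294],
       [ 0.        ,  0.        ,  0.        ,  1.        ]])}
side {'fx': 453.37100591108674, 'fy': 453.37100591108674, 'cx': 260.86433754183736, 'cy': 189.79500322296343, 'k1': -0.023509830835202954, 'T': array([[-0.97611056,  0.11416712, -0.18486225,  0.23277659],
       [-0.2170477 , -0.47350338,  0.85363039,  1.10833577],
       [ 0.00992362,  0.87336156,  0.48697135,  0.72037586],
       [ 0.        ,  0.        ,  0.        ,  1.        ]])}
```

View pics/top0.png

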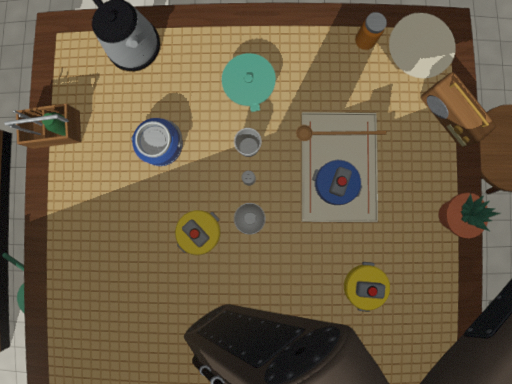

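View pics/side0.png

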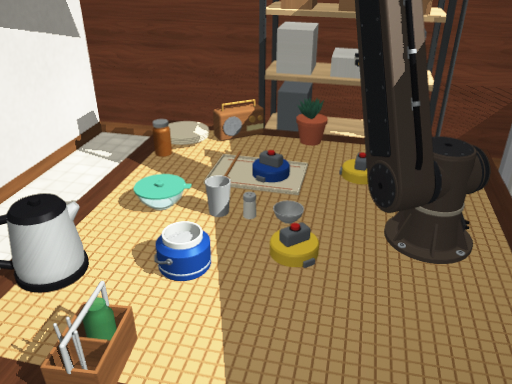

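The top view shows the tiffin at about (157,141) and the blue lid set on the tray at about (339,182). The yellow lids at (198,233) and (368,287) are decoys. Next I'll enlarge the two areas that matter.

```bash
cat > h.py <<'E'
import numpy as np,cv2
from plant import imaging
def cam(n):
    c=imaging.camera_info(n); return c
def ray(c,u,v):
    x=(u-c['cx'])/c['fx'];y=(v-c['cy'])/c['fy']
    a,b=x,y
    for _ in range(20):
        s=1+c['k1']*(a*a+b*b); a,b=x/s,y/s
    return np.array([a,-b,-1.0])
def atz(c,u,v,z):
    R=c['T'][:3,:3];t=c['T'][:3,3];d=R@ray(c,u,v); return t+d*(z-t[2])/d[2]
def pts(c,d):
    v,u=np.mgrid[:d.shape[0],:d.shape[1]]
    x=(u-c['cx'])/c['fx'];y=(v-c['cy'])/c['fy'];a,b=x.copy(),y.copy()
    for _ in range(20):
        s=1+c['k1']*(a*a+b*b); a,b=x/s,y/s
    P=np.stack([a*d,-b*d,-d],-1)
    return P@c['T'][:3,:3].T+c['T'][:3,3]
def proj(c,P):
    q=(np.asarray(P)-c['T'][:3,3])@c['T'][:3,:3]
    a=q[...,0]/-q[...,2];b=-q[...,1]/-q[...,2];s=1+c['k1']*(a*a+b*b)
    return np.stack([c['fx']*a*s+c['cx'],c['fy']*b*s+c['cy']],-1)
def crop(p,x0,y0,w,h,k,name):
    cv2.imwrite(name,cv2.resize(p[y0:y0+h,x0:x0+w],None,fx=k,fy=k,interpolation=cv2.INTER_CUBIC))
E
python3 - <<'E'
from h import *
p=np.load('/tmp/top0.npz')['p']; s=np.load('/tmp/side0.npz')['p']
a=cv2.resize(p[145:220,300:380],None,fx=5,fy=5,interpolation=cv2.INTER_CUBIC)
b=cv2.resize(p[105:180,120:200],None,fx=5,fy=5,interpolation=cv2.INTER_CUBIC)
cv2.imwrite('pics/c0.png',np.hstack([a,b]))
a=cv2.resize(s[140:200,235:315],None,fx=5,fy=5,interpolation=cv2.INTER_CUBIC)
b=cv2.resize(s[220:280,145:225],None,fx=5,fy=5,interpolation=cv2.INTER_CUBIC)
cv2.imwrite('pics/c1.png',np.hstack([a,b]))
for n in('top','side'):
    z=np.load(f'/tmp/{n}0.npz');c=cam(n);P=pts(c,z['d']);np.save(f'/tmp/P{n}.npy',P)
P=np.load('/tmp/Ptop.npy')
for u,v in [(341,182),(330,172),(320,195),(157,140),(157,124),(170,140),(140,150)]:print(u,v,P[v,u].round(4))
E
```

```text
341 182 [ 0.4894 -0.2474  0.0974]
330 172 [ 0.5204 -0.2259  0.0504]
320 195 [ 0.4558 -0.1972  0.0512]
157 140 [0.6082 0.2591 0.0745]
157 124 [0.6486 0.2538 0.0989]
170 140 [0.6054 0.2187 0.0893]
140 150 [0.5762 0.2987 0.1027]
```

View pics/c0.png

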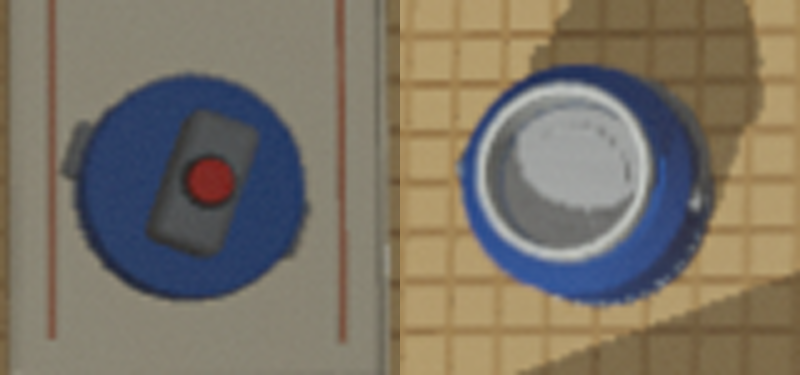

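View pics/c1.png

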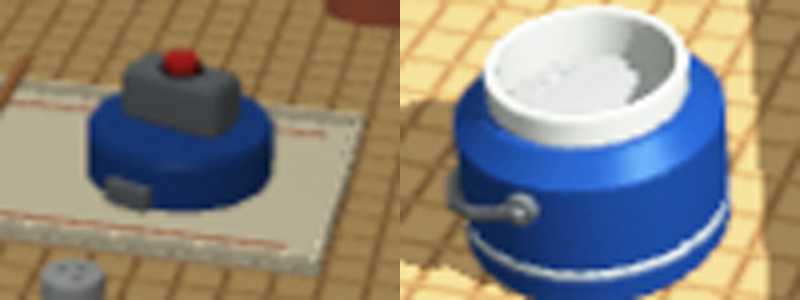

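The crops give the grip block's long axis running from about (329,193) to (348,169) in top-view pixels, with the button near (342,181). The white rim is centred near (152.5,139). I'll fit both by projecting the known shapes and comparing them with the images in both cameras.

```bash
cat > fit.py <<'E'
from h import *
from scipy.optimize import least_squares
def circ(X):
    f=lambda q:np.hypot(X[:,0]-q[0],X[:,1]-q[1])-q[2]
    s=least_squares(f,[*X.mean(0)[:2],.05],loss='soft_l1',f_scale=.001); return s.x, np.sqrt((s.fun**2).mean())
def blob(m,near=None):
    n,l,st,ce=cv2.connectedComponentsWithStats(m.astype(np.uint8))
    if near is not None:
        k=1+np.argmin(np.hypot(*(ce[1:]-near).T)+ (st[1:,4]<15)*1e3)
    else:k=1+np.argmax(st[1:,4])
    return l==k,ce[k],st[k]
def outer(m):
    c,_=cv2.findContours(m.astype(np.uint8),cv2.RETR_EXTERNAL,cv2.CHAIN_APPROX_NONE)
    return max(c,key=cv2.contourArea)[:,0].astype(float)
E
python3 - <<'E'
from fit import *
for n,nearb,neart in(('top',(342,181),(153,139)),('side',(270,153),(183,235))):
    c=cam(n);z=np.load(f'/tmp/{n}0.npz');p=z['p'];hsv=cv2.cvtColor(p,cv2.COLOR_BGR2HSV);H,S,V=cv2.split(hsv)
    red=((H<8)|(H>172))&(S>140)&(V>60); m,ce,st=blob(red,nearb); print(n,'red',ce,st, 'at z=.1',atz(c,*ce,.0985).round(4))
    blue=(H>100)&(H<125)&(S>110); mb,ceb,stb=blob(blue,np.array(neart)+(3,8)); print('blue tiffin',ceb,stb)
    # blue lid
    ml,cel,stl=blob(blue,nearb);print('lid',cel,stl)
    # white: low saturation bright within hull
    h=cv2.convexHull(outer(mb).astype(np.int32)); hm=np.zeros(H.shape,np.uint8);cv2.fillConvexPoly(hm,h,1)
    if n=='side': hm[215:260,150:215]=1
    # pixel to rim via depth
    P=np.load(f'/tmp/P{n}.npy')
    d=np.hypot(P[...,0]-.605,P[...,1]-.262)<.08
    rim=d&(np.abs(P[...,2]-.1)<.006)&(z['d']>0)
    X=P[rim]; print('rim depth pts',len(X),X.mean(0), X[:,2].std())
    # rim midline radius 46.25
    f=lambda q:np.hypot(X[:,0]-q[0],X[:,1]-q[1])-.04625
    s=least_squares(f,X.mean(0)[:2],loss='soft_l1',f_scale=.002);print('rim c depth',s.x,np.sqrt((s.fun**2).mean()))
    wh=(S<60)&(V>90)&d; mw,cw,sw=blob(wh); o=outer(mw)
    W=np.array([atz(c,u,v,.1) for u,v in o]); print('white outer circ',circ(W))
    # grip top depth
    dl=(np.hypot(P[...,0]-.49,P[...,1]+.24)<.06)&(np.abs(P[...,2]-.09)<.006)&(S<120)
    Y=P[dl];print('grip pts',len(Y),Y.mean(0));rc=cv2.minAreaRect((Y[:,:2]*1000).astype(np.float32));print(rc)
    dt=(np.hypot(P[...,0]-.49,P[...,1]+.24)<.08)&(np.abs(P[...,2]-.052)<.005)&(H>100)&(H<125)&(S>100)
    Y=P[dt];print('lid top',circ(Y[:,:2]) if 0 else Y.mean(0)); hu=cv2.convexHull((Y[:,:2]*1000).astype(np.float32));print(cv2.minEnclosingCircle(hu))
E
```

```text
top red [341.62295082 180.63934426] [338 177   9   9  61] at z=.1 [ 0.4929 -0.2489  0.0985]
blue tiffin [160.36394558 145.70918367] [133 119  45  46 588]
lid [336.96022727 182.47916667] [ 316  161   44   43 1056]
rim depth pts 192 [0.60814661 0.26667997 0.09904265] 0.0020970135926289884
rim c depth [0.60749622 0.26579062] 0.001866611281738097
white outer circ (array([0.60777128, 0.2651732 , 0.04897425]), np.float64(0.0008342539627362006))
grip pts 325 [ 0.49220834 -0.24781322  0.0891885 ]
((492.7779235839844, -248.97076416015625), (40.680328369140625, 76.12384796142578), 68.77826690673828)
lid top [ 0.49087232 -0.24496708  0.05190857]
((491.5811767578125, -248.2343292236328), 62.67681884765625)
side red [270.9        152.03333333] [268 150   7   5  30] at z=.1 [ 0.4923 -0.2404  0.0985]
blue tiffin [184.19429857 256.45986497] [ 156  231   54   43 1333]
lid [270.84257603 171.03041145] [253 159  36  23 559]
rim depth pts 233 [0.60726981 0.2682554  0.09765884] 0.00185688674395033
rim c depth [0.60964808 0.26721628] 0.0017377501922110302
white outer circ (array([0.6041078 , 0.27706629, 0.05429629]), np.float64(0.0034595504992785387))
grip pts 96 [ 0.49306921 -0.24103289  0.08838417]
((495.0313720703125, -243.09783935546875), (38.00732421875, 74.47422790527344), 74.09021759033203)
lid top [ 0.49163915 -0.22369436  0.05121429]
((492.9857482910156, -242.49932861328125), 63.030242919921875)
```

Measured positions:

| Item | Top camera | Side camera (depth) |
|---|---|---|
| Tiffin axis | (0.608, 0.266), rim radius 48.97 mm against 48.5 nominal, z about 0.099 | (0.610, 0.267) |
| Lid | (0.493, -0.248), grip top z 0.089 | (0.494, -0.242) |

The grip's long axis is at about -20.5°. The sizes and heights agree with those given. Next I'll move above the lid.

```bash
cat > go.py <<'E'
import sys,numpy as np
from scipy.spatial.transform import Rotation as R
from plant import status
s=status.get_state()
def unit(t,yaw=None):
    M=R.from_euler('xyz',s['eef_rot'],degrees=True)
    d=M.inv().apply(np.array(t)-s['tcp_pos'])/.2
    if yaw is None: yaw=s['eef_rot'][2]
    T=R.from_euler('xyz',[180,0,yaw],degrees=True)
    return np.r_[d,(M.inv()*T).as_rotvec(degrees=True)/90].round(4)
if __name__=='__main__':
    a=[float(x) for x in sys.argv[1:]]
    print('now',s['time_s'],s['tcp_pos'].round(4),s['eef_rot'].round(2),s['joints'].round(1),s['contact_force'].round(2),s['gripper_width'])
    if a: print(unit(a[:3],a[3] if len(a)>3 else None).tolist())
E
python3 go.py .345 -.446 .22 -163; python3 go.py .493 -.248 .17 159.5
```

```text
now 0.1 [ 0.1973 -0.6451  0.2257] [ 1.7992e+02 -1.0000e-02 -1.6300e+02] [-56.5  20.6   0.6  -0.  -70.1 -16.5] [ 0.46 -0.19 -0.31] 0.08731105555945098
[-0.9974, 0.7361, 0.0295, 0.0009, -0.0001, -0.0]
now 0.1 [ 0.1973 -0.6451  0.2257] [ 1.7992e+02 -1.0000e-02 -1.6300e+02] [-56.5  20.6   0.6  -0.  -70.1 -16.5] [ 0.46 -0.19 -0.31] 0.08731105555945098
[-1.9945, 1.4661, 0.2805, 0.0009, -0.0004, 0.4166]
```

Request:
apply_moves(
  moves=[
    [-0.15,0.11,0,0,0,0.05],
    [-0.35,0.26,0,0,0,0.12],
    [-0.6,0.44,0,0,0,0.2],
    [-0.85,0.62,0,0,0,0.28],
    [-1.0,0.73,0,0,0,0.36],
    [-1.0,0.73,0,0,0,0.416],
  ],
  hand=-1,
)

```text
time_s: 0.85
tcp_pos: [0.3473, -0.4449, 0.226]
eef_rot: [179.9, -0.0, 159.6]
contact_force: [0.3, -0.3, 0.3]
gripper_width: 0.0874
```

```bash
python3 go.py .493 -.248 .14 159.5
```

```text
now 0.85 [ 0.3473 -0.4449  0.226 ] [ 1.7992e+02 -5.0000e-02  1.5956e+02] [-32.2  10.3 -13.5  -0.1 -66.3 -78.2] [ 0.29 -0.25  0.29] 0.08744248937079148
[-0.3392, 1.1762, 0.4313, 0.0009, -0.0005, 0.0006]
```

Request:
apply_moves(
  moves=[
    [-0.08,0.25,0,0,0,0],
    [-0.16,0.5,0,0,0,0],
    [-0.24,0.75,0,0,0,0],
    [-0.3,0.95,0,0,0,0],
    [-0.33,1.0,0.1,0,0,0],
    [-0.34,1.0,0.1,0,0,0],
  ],
)

```text
time_s: 1.6
tcp_pos: [0.4803, -0.2801, 0.2047]
eef_rot: [179.9, -0.2, 159.6]
contact_force: [-0.7, 0.2, 0.3]
gripper_width: 0.0878
```

```bash
python3 go.py .493 -.248 .12 159.5;python3 go.py .493 -.248 .056 159.5
```

```text
now 1.6 [ 0.4803 -0.2801  0.2047] [179.92  -0.24 159.64] [-1.020e+01  1.050e+01 -1.610e+01 -1.000e-01 -6.370e+01 -1.001e+02] [-0.68  0.2   0.29] 0.08776632964022463
[-0.0055, 0.172, 0.4235, 0.0009, -0.0027, 0.0015]
now 1.6 [ 0.4803 -0.2801  0.2047] [179.92  -0.24 159.64] [-1.020e+01  1.050e+01 -1.610e+01 -1.000e-01 -6.370e+01 -1.001e+02] [-0.68  0.2   0.29] 0.08776632964022463
[-0.0068, 0.1715, 0.7435, 0.0009, -0.0027, 0.0015]
```

Request:
apply_moves(
  moves=[
    [0,0.1,0.1,0,0,0],
    [0,0.17,0.25,0,0,0],
    [-0.005,0.172,0.36,0,0,0],
    [-0.005,0.172,0.36,0,0,0],
  ],
)

```text
time_s: 2.1
tcp_pos: [0.4917, -0.2484, 0.1318]
eef_rot: [180.0, -0.4, 159.6]
contact_force: [-0.7, 0.9, -0.9]
gripper_width: 0.0878
```

```bash
python3 - <<'E'
from h import *
for n in('top','side'):
    p,d=imaging.capture(n);np.savez(f'/tmp/{n}1.npz',p=p,d=d)
    if n=='side': a=cv2.resize(p[90:200,210:330],None,fx=5,fy=5,interpolation=cv2.INTER_CUBIC)
    else: b=cv2.resize(p[130:240,280:400],None,fx=4,fy=4,interpolation=cv2.INTER_CUBIC);cv2.imwrite('pics/t1.png',b)
    if n=='side':cv2.imwrite('pics/s1.png',a)
E
python3 go.py .493 -.248 .056 159.5
```

```text
now 2.2 [ 0.4932 -0.2488  0.1337] [179.94  -0.2  159.61] [-6.500e+00  1.380e+01 -2.200e+01 -1.000e-01 -5.440e+01 -1.038e+02] [ 1.77 -1.16  0.61] 0.08733559123484842
[0.0008, 0.0031, 0.3885, 0.0007, -0.0023, 0.0012]
```

View pics/s1.png

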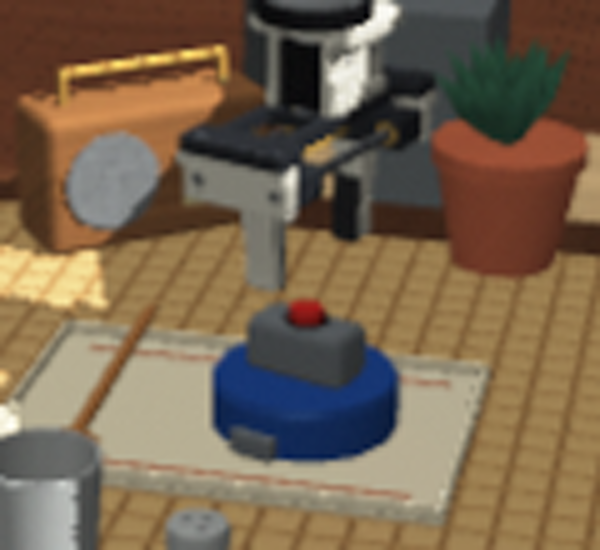

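View pics/t1.png

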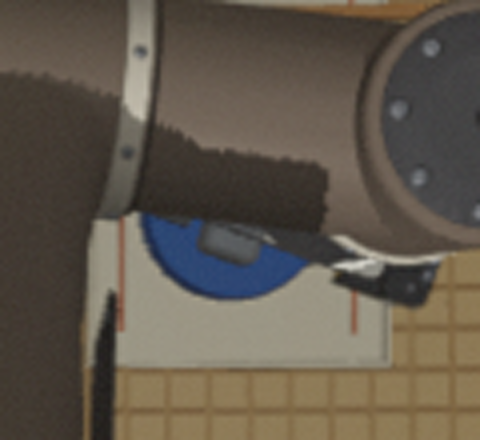

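In the side view the fingers straddle the grip block. The front finger tip is at crop (265,285), the rear one at (350,235), and their midpoint lines up with the button at (306,312). The arm hides the lid from the top camera. I'll descend and grip.

Request:
apply_moves(
  moves=[
    [0,0.003,0.1,0,-0.002,0],
    [0,0.003,0.22,0,-0.002,0],
    [0,0.003,0.32,0,-0.002,0],
    [0,0.003,0.375,0,-0.002,0],
    [0,0.003,0.38,0,-0.002,0],
    [0,0.003,0.38,0,-0.002,0],
  ],
)

```text
time_s: 2.95
tcp_pos: [0.4938, -0.2483, 0.0586]
eef_rot: [179.9, 0.1, 159.6]
contact_force: [0.2, 0.2, 0.1]
gripper_width: 0.0876
```

Request:
apply_moves(
  moves=[
    [0,0,0,0,0,0],
    [0,0,0,0,0,0],
    [0,0,0,0,0,0],
    [0,0,0,0,0,0],
    [0,0,0,0,0,0],
    [0,0,0,0,0,0],
  ],
  hand=1,
  grip_force=25,
)

```text
time_s: 3.7
tcp_pos: [0.4937, -0.2484, 0.0586]
eef_rot: [179.9, 0.0, 159.6]
contact_force: [-1.1, -0.8, -0.1]
gripper_width: 0.0399
```

```bash
python3 go.py .493 -.248 .215 159.5
```

```text
now 3.7 [ 0.4937 -0.2484  0.0586] [1.7995e+02 4.0000e-02 1.5962e+02] [-6.400e+00  1.880e+01 -2.680e+01 -1.000e-01 -4.430e+01 -1.039e+02] [-1.1  -0.84 -0.15] 0.03992359090379566
[0.0034, 0.0015, -0.7819, 0.0006, 0.0005, 0.0013]
```

Request:
apply_moves(
  moves=[
    [0,0,-0.02,0,0,0],
    [0,0,-0.06,0,0,0],
    [0,0,-0.14,0,0,0],
    [0,0,-0.26,0,0,0],
    [0,0,-0.4,0,0,0],
    [0,0,-0.55,0,0,0],
    [0,0,-0.7,0,0,0],
    [0,0,-0.8,0,0,0],
    [0,0,-0.83,0,0,0],
    [0,0,-0.83,0,0,0],
  ],
  grip_force=35,
)

```text
time_s: 4.95
tcp_pos: [0.4933, -0.2484, 0.2249]
eef_rot: [179.9, 0.1, 159.6]
contact_force: [-0.6, 0.5, -3.3]
gripper_width: 0.0399
```

```bash
python3 go.py .608 .266 .22 -150; python3 - <<'E'
from h import *
for n in('top','side'):
    p,d=imaging.capture(n);np.savez(f'/tmp/{n}2.npz',p=p,d=d); cv2.imwrite(f'pics/{n}2.png',p)
E
```

```text
now 4.95 [ 0.4933 -0.2484  0.2249] [1.7992e+02 7.0000e-02 1.5961e+02] [-6.500e+00  9.100e+00 -1.510e+01 -1.000e-01 -6.570e+01 -1.039e+02] [-0.57  0.51 -3.3 ] 0.03989612256397131
[0.3589, 2.6106, 0.0274, 0.0005, 0.0011, -0.5599]
```

View pics/side2.png

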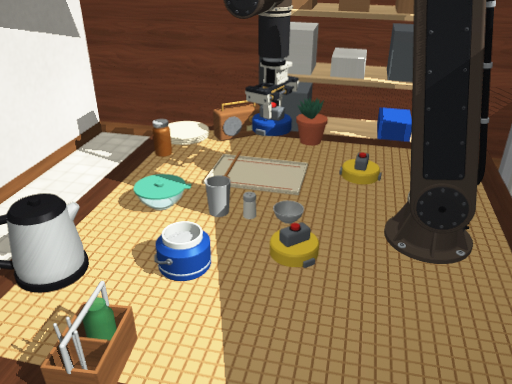

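View pics/top2.png

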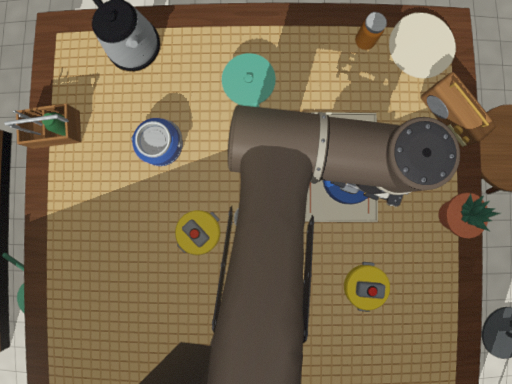

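The set is lifted clipped together: the measured load of -3.3 N matches 0.34 kg, and the tray is empty apart from the spoon. I'll carry it across at this height, with the plug at about 0.17 m, well clear of the tumbler.

Request:
apply_moves(
  moves=[
    [0.01,0.05,0,0,0,-0.01],
    [0.03,0.15,0,0,0,-0.03],
    [0.04,0.27,0,0,0,-0.06],
    [0.06,0.4,0,0,0,-0.09],
    [0.08,0.54,0,0,0,-0.12],
    [0.1,0.68,0,0,0,-0.15],
    [0.12,0.82,0,0,0,-0.18],
    [0.13,0.93,0,0,0,-0.2],
    [0.14,1.0,0,0,0,-0.215],
  ],
)

```text
time_s: 6.18
tcp_pos: [0.5362, -0.0497, 0.2234]
eef_rot: [179.9, -0.1, 179.1]
contact_force: [-0.3, -0.7, -3.9]
gripper_width: 0.0398
```

```bash
python3 go.py .608 .266 .22 -150
```

```text
now 6.175 [ 0.5362 -0.0497  0.2234] [ 1.7994e+02 -8.0000e-02  1.7909e+02] [ 1.550e+01  7.900e+00 -1.670e+01 -1.000e-01 -6.550e+01 -1.064e+02] [-0.29 -0.69 -3.9 ] 0.03984525863635692
[-0.3337, 1.5839, 0.018, 0.0009, -0.0007, -0.3434]
```

Request:
apply_moves(
  moves=[
    [-0.02,0.1,0,0,0,-0.02],
    [-0.05,0.24,0,0,0,-0.05],
    [-0.08,0.38,0,0,0,-0.08],
    [-0.11,0.52,0,0,0,-0.11],
    [-0.14,0.66,0,0,0,-0.14],
    [-0.17,0.8,0,0,0,-0.17],
    [-0.2,0.92,0,0,0,-0.2],
    [-0.21,1.0,0,0,0,-0.22],
  ],
)

```text
time_s: 7.18
tcp_pos: [0.5816, 0.1508, 0.2231]
eef_rot: [179.9, -0.1, -161.0]
contact_force: [0.1, -0.2, -3.2]
gripper_width: 0.0395
```

```bash
python3 go.py .608 .266 .22 -150
```

```text
now 7.175 [0.5816 0.1508 0.2231] [ 1.7993e+02 -1.0000e-01 -1.6097e+02] [ 3.31e+01  1.38e+01 -9.20e+00 -1.00e-01 -6.70e+01 -1.04e+02] [ 0.13 -0.19 -3.18] 0.03950320829990389
[-0.3128, 0.5016, 0.0155, 0.0009, -0.001, -0.1219]
```

Request:
apply_moves(
  moves=[
    [-0.07,0.12,0,0,0,-0.03],
    [-0.15,0.25,0,0,0,-0.06],
    [-0.23,0.37,0,0,0,-0.09],
    [-0.28,0.45,0,0,0,-0.11],
    [-0.313,0.5,0,0,0,-0.12],
    [-0.313,0.502,0,0,0,-0.12],
    [-0.313,0.502,0,0,0,-0.12],
  ],
)

```text
time_s: 8.05
tcp_pos: [0.6078, 0.2655, 0.2231]
eef_rot: [179.9, -0.1, -150.2]
contact_force: [0.5, -0.6, -3.0]
gripper_width: 0.0401
```

```bash
python3 go.py .608 .266 .16 -150; python3 - <<'E'
from h import *
for n in('top','side'):
    p,d=imaging.capture(n);np.savez(f'/tmp/{n}3.npz',p=p,d=d); cv2.imwrite(f'pics/{n}3.png',p)
    if n=='side': crop(p,110,130,140,160,4,'pics/s3c.png')
    else: crop(p,90,70,140,140,4,'pics/t3c.png')
E
```

```text
now 8.05 [0.6078 0.2655 0.2231] [ 1.7991e+02 -1.0000e-01 -1.5021e+02] [ 4.030e+01  1.960e+01 -1.100e+00 -1.000e-01 -6.940e+01 -1.005e+02] [ 0.51 -0.56 -2.97] 0.04005715622234516
[-0.0026, 0.0013, 0.3156, 0.001, -0.0011, -0.0024]
```

View pics/s3c.png

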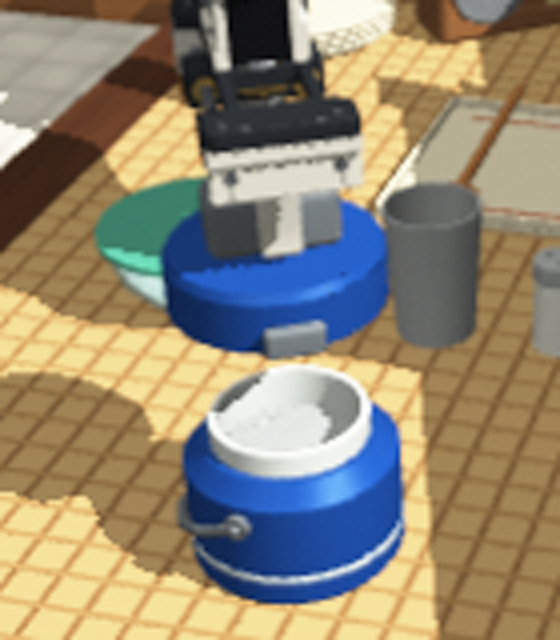

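View pics/t3c.png

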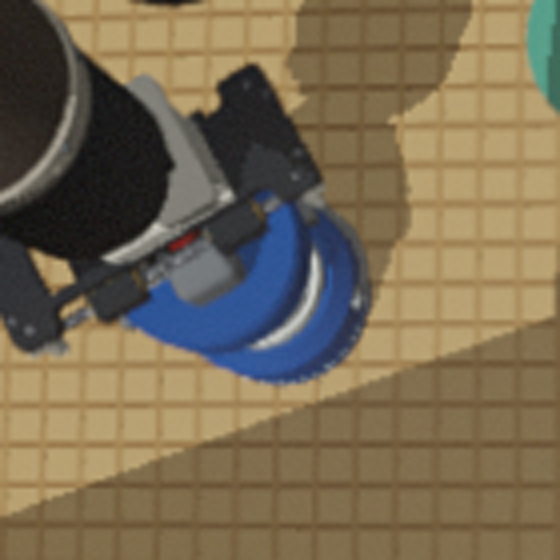

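The side view shows the lid set hanging level above the neck. The finger, at crop x 281, looks slightly off the block's centre at crop x 273. I'll fit cylinder silhouettes for the lid and the tiffin with the same side camera to get their relative offset.

```bash
cat > sil.py <<'E'
from fit import *
def hullproj(c,x,y,z0,z1,r,tilt=(0,0)):
    t=np.linspace(0,2*np.pi,180,endpoint=False)
    A=np.concatenate([np.stack([x+r*np.cos(t),y+r*np.sin(t),np.full_like(t,z)],-1) for z in(z0,z1)])
    return cv2.convexHull(proj(c,A).astype(np.float32))
def fitcyl(c,C,x0,z0,z1,r,freez=False):
    def f(q):
        h=hullproj(c,q[0],q[1],z0+(q[2] if freez else 0),z1+(q[2] if freez else 0),r)
        return np.array([cv2.pointPolygonTest(h,(float(a),float(b)),True) for a,b in C])
    s=least_squares(f,list(x0)+([0.] if freez else []),loss='soft_l1',f_scale=.5,diff_step=1e-3,x_scale=.01)
    return s.x,np.abs(s.fun).mean(),s.fun
def contour_sub(m):
    # subpixel: outer contour pixels are inside by 0.5 px
    return outer(m)
E
python3 - <<'E'
from sil import *
z=np.load('/tmp/side3.npz');p=z['p'];c=cam('side');H,S,V=cv2.split(cv2.cvtColor(p,cv2.COLOR_BGR2HSV))
blue=(H>100)&(H<125)&(S>110)
st=status=None
lab=blue.copy(); lab[:, :]=blue
m,ce,s1=blob(blue,(178,200));print('lid',ce,s1)
t,ce2,s2=blob(blue,(183,256));print('tif',ce2,s2)
vis=p.copy()
oc=outer(m)
# use side & bottom arc contour points: keep those below lid top edge; v> 195
for o,x0,z0,z1,r,keep in((oc,(.608,.266),.1795,.2165,.064,lambda u,v:(v>196)&~((u>172)&(u<194))),(outer(t),(.608,.266),0,.084,.066,lambda u,v:(v>244)&(u>160) )):
    C=o[keep(o[:,0],o[:,1])]
    for fz in(False,True):
        q,e,fun=fitcyl(c,C,x0,z0,z1,r,fz);print(q.round(4),e.round(3),len(C))
# white neck
W=(S<70)&(V>110)
W&=np.zeros_like(W)|((np.arange(384)[:,None]>215)&(np.arange(384)[:,None]<252)&(np.arange(512)[None]>158)&(np.arange(512)[None]<206))
w,ce,s3=blob(W,(182,235));print('neck',ce,s3)
C=outer(w); 
for fz in(False,True):
    q,e,fun=fitcyl(c,C[(C[:,1]<246)],(.608,.266),.084,.1,.0485,fz);print('neck',q.round(4),e.round(3),len(C))
for a,b in C: vis[int(b),int(a)]=(0,0,255)
for a,b in oc: vis[int(b),int(a)]=(0,255,255)
crop(vis,130,160,100,120,5,'pics/vis3.png')
E
```

```text
lid [178.59035222 200.75803982] [ 151  181   56   37 1306]
tif [184.19429857 256.45986497] [ 156  231   54   43 1333]
[0.6094 0.2628] 0.469 55
[ 0.6217  0.2364 -0.019 ] 0.22 55
[0.6172 0.231 ] 6.256 128
[ 0.7377 -0.0522 -0.2545] 4.507 128
neck [182.31862217 234.78579117] [159 221  47  28 929]
neck [0.6077 0.2684] 0.568 111
neck [ 0.6163  0.2489 -0.0138] 0.45 111
```

View pics/vis3.png

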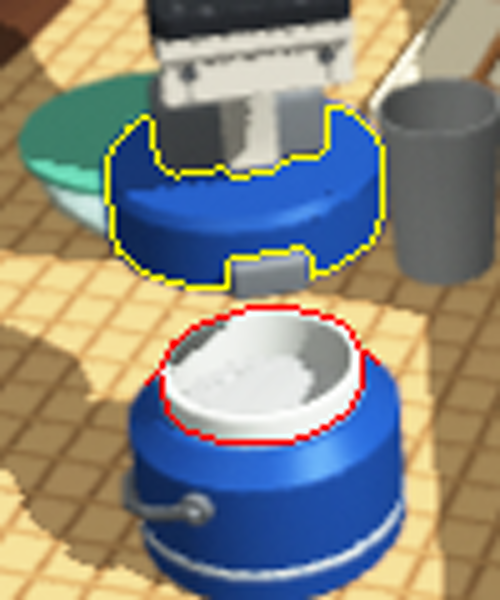

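```bash
python3 - <<'E'
from sil import *
z=np.load('/tmp/top3.npz');p=z['p'];c=cam('top');H,S,V=cv2.split(cv2.cvtColor(p,cv2.COLOR_BGR2HSV))
P=pts(c,z['d'])
blue=(H>100)&(H<125)&(S>110)
near=(np.hypot(P[...,0]-.608,P[...,1]-.266)<.09)
top=blue&near&(P[...,2]>.17)
o=outer(blob(top)[0]); 
C=o[(o[:,0]*.8+o[:,1]>0)]
vis=p.copy()
for a,b in o: vis[int(b),int(a)]=(0,255,255)
q0=np.array([atz(c,a,b,.2165) for a,b in o])
# keep bottom-right arc
ang=np.degrees(np.arctan2(o[:,1]-(o[:,1].mean()-10),o[:,0]-(o[:,0].mean())))
keep=(ang>-20)&(ang<115)
for a,b in o[keep]: vis[int(b),int(a)]=(0,0,255)
print('lid fit',fitcyl(c,o[keep],(.608,.266),.1795,.2165,.064)[:2],keep.sum())
z0=np.load('/tmp/top0.npz');p0=z0['p'];P0=pts(c,z0['d']);H,S,V=cv2.split(cv2.cvtColor(p0,cv2.COLOR_BGR2HSV))
near=(np.hypot(P0[...,0]-.608,P0[...,1]-.266)<.08)
W=(S<70)&(V>90)&near; w=blob(W)[0]; o=outer(w)
print('neck fit top',fitcyl(c,o,(.608,.266),.0999,.1,.0485)[:2],len(o))
for k in(0,3):
  for n in('side',):
    zz=np.load(f'/tmp/{n}{k}.npz');cs=cam(n);Q=pts(cs,zz['d'])
    if k==3:
        hs=cv2.split(cv2.cvtColor(zz['p'],cv2.COLOR_BGR2HSV))
        m=(np.hypot(Q[...,0]-.608,Q[...,1]-.266)<.08)&(abs(Q[...,2]-.2165)<.004)&(hs[0]>100)&(hs[0]<125)&(hs[1]>100)
        print('lid top z side',np.median(Q[m][:,2]),m.sum()); hu=cv2.convexHull((Q[m][:,:2]*1000).astype(np.float32));print(cv2.minEnclosingCircle(hu))
m=top&(P[...,2]>.205);print('lid top z top',np.median(P[m][:,2]))
crop(vis,90,70,140,140,4,'pics/vt3.png')
E
```

```text
lid fit (array([0.61071542, 0.27283819]), np.float64(4.541383786833219)) 73
neck fit top (array([0.6077041 , 0.26543872]), np.float64(0.3317973399092633)) 101
lid top z side 0.21554004780385344 678
((608.1254272460938, 270.41400146484375), 62.887916564941406)
lid top z top 0.21634939668386255
```

View pics/vt3.png

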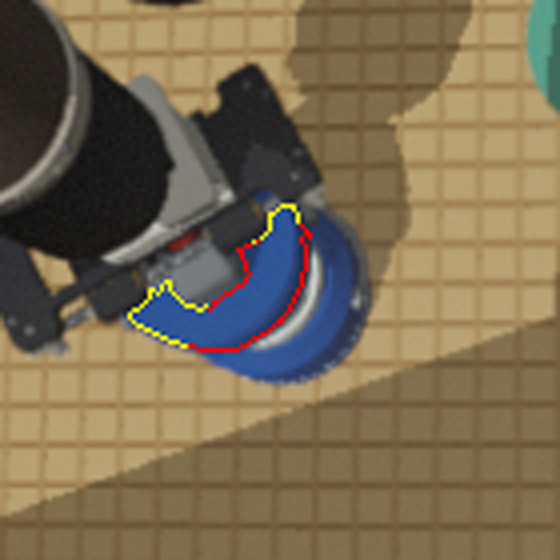

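```bash
python3 - <<'E'
from sil import *
z=np.load('/tmp/top3.npz');p=z['p'];c=cam('top');H,S,V=cv2.split(cv2.cvtColor(p,cv2.COLOR_BGR2HSV))
P=pts(c,z['d'])
blue=(H>100)&(H<125)&(S>110)
near=(np.hypot(P[...,0]-.608,P[...,1]-.266)<.09)
o=outer(blob(blue&near&(P[...,2]>.17))[0])
h=hullproj(c,.608,.266,.1795,.2165,.064)
d=np.array([cv2.pointPolygonTest(h,(float(a),float(b)),True) for a,b in o])
X=(o-np.array([90,70]))*4
k=(d<3)&(X[:,1]>215)
k&=~((X[:,0]<135))
print(k.sum(),d[k].round(1))
for zz in (.2165,):
    print(fitcyl(c,o[k],(.608,.266),.1795,zz,.064)[:2])
    W=np.array([atz(c,a,b,.2165) for a,b in o[k]])
    f=lambda q:np.hypot(W[:,0]-q[0],W[:,1]-q[1])-.0635
    s=least_squares(f,[.608,.266],loss='soft_l1',f_scale=.001);print(s.x,abs(s.fun).mean())
E
```

```text
62 [0.3 0.9 0.6 1.1 0.7 1.2 0.7 1.1 0.5 0.9 1.3 0.7 1.  1.3 1.6 0.8 1.  1.1
 1.2 1.2 1.2 1.1 1.  0.9 0.7 0.5 1.2 0.9 1.5 2.  1.5 1.9 1.4 1.6 1.8 1.9
 1.2 1.9 1.8 1.7 2.3 2.  2.5 2.1 2.5 2.  2.3 2.6 2.9 2.1 2.3 2.4 2.5 2.6
 2.6 2.5 2.1 1.3 1.1 1.9 2.6 2.8]
(array([0.61104657, 0.27075274]), np.float64(0.45675925397137035))
[0.60552109 0.26105219] 0.0013185974012294478
```

The estimates scatter by about ±3 mm, within the noise. The lid axis agrees with the TCP, and the tiffin axis is about (0.608, 0.266). The plug's taper gives ±10 mm of lead-in, so I'll lower in stages and watch the lateral force.

Request:
apply_moves(
  moves=[
    [-0.002,0.001,0.04,0,0,0],
    [-0.002,0.001,0.1,0,0,0],
    [-0.002,0.001,0.17,0,0,0],
    [-0.002,0.001,0.24,0,0,0],
    [-0.002,0.001,0.3,0,0,0],
    [-0.002,0.001,0.34,0,0,0],
    [-0.002,0.001,0.36,0,0,0],
    [-0.002,0.001,0.37,0,0,0],
    [-0.002,0.001,0.37,0,0,0],
  ],
)

```text
time_s: 9.28
tcp_pos: [0.6082, 0.2658, 0.1496]
eef_rot: [179.9, -0.1, -150.2]
contact_force: [0.2, -0.7, -2.4]
gripper_width: 0.0399
```

```bash
python3 go.py .608 .266 .1336; python3 - <<'E'
from h import *
for n in('side','top'):
    p,d=imaging.capture(n);np.savez(f'/tmp/{n}4.npz',p=p,d=d)
    if n=='side': crop(p,110,150,140,140,4,'pics/s4c.png')
    else: crop(p,90,70,140,140,4,'pics/t4c.png')
E
```

```text
now 9.275 [0.6082 0.2658 0.1496] [ 1.7991e+02 -5.0000e-02 -1.5022e+02] [ 4.030e+01  2.260e+01 -6.600e+00 -1.000e-01 -6.080e+01 -1.005e+02] [ 0.17 -0.75 -2.43] 0.03990113881793174
[0.0002, 0.001, 0.0801, 0.001, -0.0006, -0.0]
```

View pics/s4c.png

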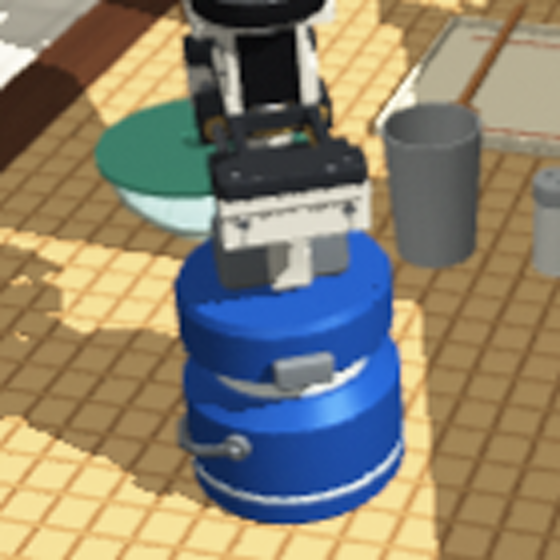

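View pics/t4c.png

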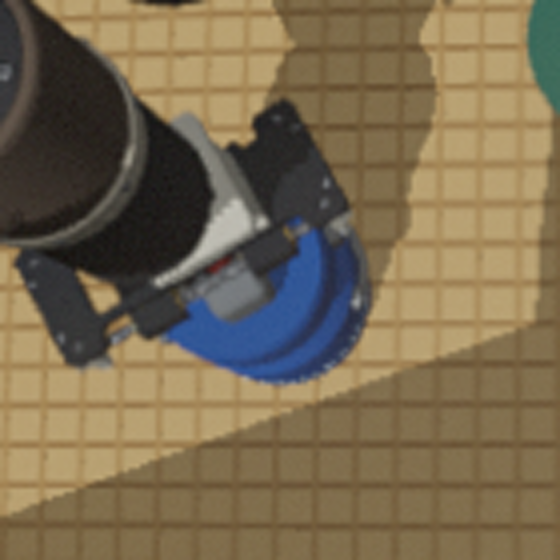

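The plug is entering the mouth, and lid and body stay concentric in the side crop: lid centre x is 284 and body centre x is 294, which fits the camera's lean. There is no lateral force. I'll lower it slowly to contact.

Request:
apply_moves(
  moves=[
    [0,0,0.015,0,0,0],
    [0,0,0.03,0,0,0],
    [0,0,0.045,0,0,0],
    [0,0,0.06,0,0,0],
    [0,0,0.065,0,0,0],
    [0,0,0.065,0,0,0],
  ],
)

```text
time_s: 10.12
tcp_pos: [0.6082, 0.2659, 0.1367]
eef_rot: [179.9, -0.0, -150.2]
contact_force: [-0.6, 0.3, -3.8]
gripper_width: 0.0396
```

Request:
apply_moves(
  moves=[
    [0,0,0.004,0,0,0],
    [0,0,0.008,0,0,0],
    [0,0,0.012,0,0,0],
    [0,0,0.015,0,0,0],
    [0,0,0.015,0,0,0],
  ],
)

```text
time_s: 10.75
tcp_pos: [0.6083, 0.2659, 0.1338]
eef_rot: [179.9, -0.0, -150.2]
contact_force: [0.2, -0.1, -2.2]
gripper_width: 0.04
```

```bash
python3 - <<'E'
from plant import status,imaging
import numpy as np
F=[]
for i in range(4):
    F.append(status.get_state()['contact_force']); imaging.capture('side')
print(np.array(F).round(2)); s=status.get_state();print(s['tcp_pos'],s['moment'].round(2))
E
```

```text
[[ 0.17 -0.06 -2.2 ]
 [ 0.03  0.42 -2.2 ]
 [ 0.58  0.01 -1.77]
 [-0.66  0.14 -1.99]]
[0.60825264 0.26588076 0.13376181] [ 0.04 -0.07 -0.01]
```

The load has dropped from -3.3 N to -2.0 N, so the inner lid's weight is now on the rim. I'll go down the last 1–2 mm.

Request:
apply_moves(
  moves=[
    [0,0,0.002,0,0,0],
    [0,0,0.004,0,0,0],
    [0,0,0.006,0,0,0],
    [0,0,0.006,0,0,0],
  ],
)

```text
time_s: 11.45
tcp_pos: [0.6083, 0.2659, 0.1336]
eef_rot: [179.9, -0.0, -150.2]
contact_force: [-4.7, -0.8, 6.5]
gripper_width: 0.04
```

The downward force is now about 8 N at TCP z 0.1336, exactly the predicted seated height (0.090 + 0.0436). I'll release the grip and look.

Request:
apply_moves(
  moves=[
    [0,0,0,0,0,0],
    [0,0,0,0,0,0],
    [0,0,0,0,0,0],
    [0,0,0,0,0,0],
  ],
  hand=-1,
)

```text
time_s: 11.95
tcp_pos: [0.6083, 0.2659, 0.1334]
eef_rot: [179.9, -0.0, -150.2]
contact_force: [-0.5, 0.1, 0.0]
gripper_width: 0.0742
```

```bash
python3 - <<'E'
from h import *
for n in('side',):
    p,d=imaging.capture(n);np.savez(f'/tmp/{n}5.npz',p=p,d=d)
    crop(p,110,150,140,140,4,'pics/s5c.png')
E
python3 go.py .608 .266 .25
```

```text
now 12.0 [0.6083 0.2659 0.1335] [ 1.7992e+02 -1.0000e-02 -1.5021e+02] [ 4.040e+01  2.340e+01 -7.700e+00 -1.000e-01 -5.890e+01 -1.005e+02] [-0.24  0.08 -0.02] 0.0782859192283323
[0.0009, 0.0021, -0.5826, 0.0009, -0.0001, -0.0]
```

View pics/s5c.png

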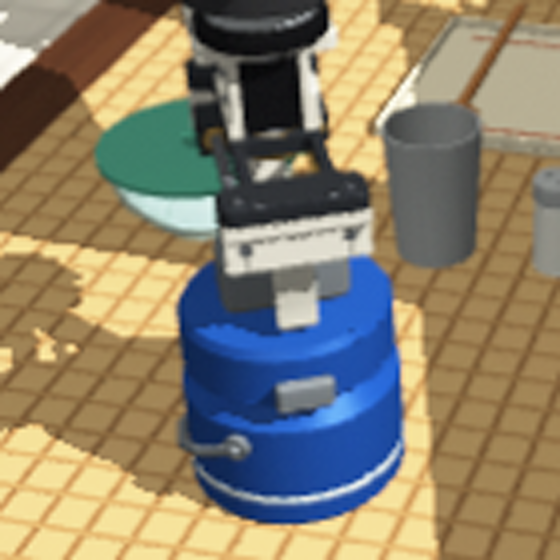

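The lid set is seated: the side crop shows the skirt down over the neck, level. Next I'll rise above the button and shut the fingers.

Request:
apply_moves(
  moves=[
    [0,0,-0.05,0,0,0],
    [0,0,-0.15,0,0,0],
    [0,0,-0.28,0,0,0],
    [0,0,-0.38,0,0,0],
    [0,0,-0.42,0,0,0],
    [0,0,-0.42,0,0,0],
  ],
)

```text
time_s: 12.75
tcp_pos: [0.6084, 0.2659, 0.218]
eef_rot: [179.9, 0.0, -150.2]
contact_force: [-0.4, 0.5, -0.3]
gripper_width: 0.088
```

Request:
apply_moves(
  moves=[
    [0,0,0,0,0,0],
    [0,0,0,0,0,0],
    [0,0,0,0,0,0],
    [0,0,0,0,0,0],
    [0,0,0,0,0,0],
    [0,0,0,0,0,0],
  ],
  hand=1,
)

```text
time_s: 13.5
tcp_pos: [0.6084, 0.2659, 0.218]
eef_rot: [179.9, 0.0, -150.2]
contact_force: [-0.1, 0.2, -0.2]
gripper_width: 0.033
```

```bash
python3 - <<'E'
from h import *
for n in('side','top'):
    p,d=imaging.capture(n);np.savez(f'/tmp/{n}6.npz',p=p,d=d)
    if n=='side': crop(p,135,140,100,100,6,'pics/s6c.png')
    else: crop(p,90,70,140,140,4,'pics/t6c.png')
E
python3 go.py .608 .266 .175
```

```text
now 13.6 [0.6084 0.2659 0.218 ] [ 1.7990e+02  5.0000e-02 -1.5021e+02] [ 4.030e+01  1.980e+01 -1.500e+00 -1.000e-01 -6.860e+01 -1.005e+02] [-0.42  0.09 -1.12] 0.02543048915769599
[0.0018, 0.0012, 0.2151, 0.0011, 0.0005, 0.0]
```

View pics/s6c.png

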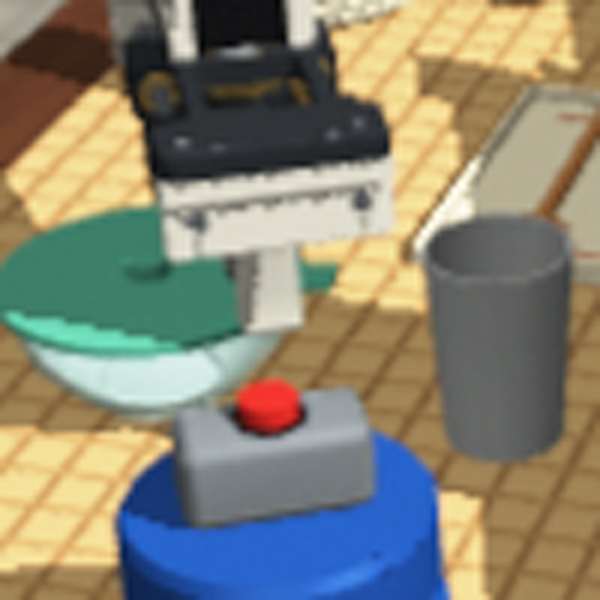

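View pics/t6c.png

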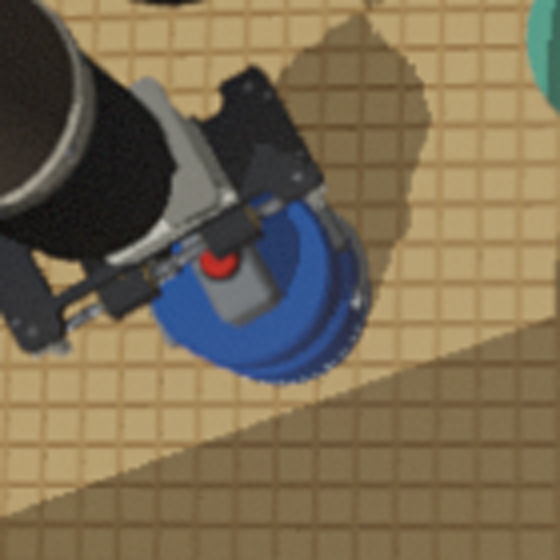

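The button at side crop (270,407) is up, and the shutting fingers are centred above it at crop x 272. I'll come down to just above the button, then press in small steps.

Request:
apply_moves(
  moves=[
    [0,0,0.03,0,0,0],
    [0,0,0.08,0,0,0],
    [0,0,0.13,0,0,0],
    [0,0,0.17,0,0,0],
    [0,0,0.19,0,0,0],
    [0,0,0.2,0,0,0],
    [0,0,0.2,0,0,0],
  ],
)

```text
time_s: 14.48
tcp_pos: [0.6085, 0.266, 0.1781]
eef_rot: [179.9, 0.1, -150.2]
contact_force: [0.0, -0.4, 0.8]
gripper_width: 0.0006
```

Request:
apply_moves(
  moves=[
    [0,0,0.005,0,0,0],
    [0,0,0.01,0,0,0],
    [0,0,0.015,0,0,0],
    [0,0,0.02,0,0,0],
    [0,0,0.025,0,0,0],
    [0,0,0.03,0,0,0],
    [0,0,0.035,0,0,0],
    [0,0,0.035,0,0,0],
  ],
)

```text
time_s: 15.48
tcp_pos: [0.6086, 0.2661, 0.171]
eef_rot: [179.9, 0.1, -150.2]
contact_force: [-0.2, 0.1, 1.5]
gripper_width: 0.0002
```

Request:
apply_moves(
  moves=[
    [0,0,0.005,0,0,0],
    [0,0,0.01,0,0,0],
    [0,0,0.014,0,0,0],
    [0,0,0.017,0,0,0],
    [0,0,0.017,0,0,0],
    [0,0,0.017,0,0,0],
  ],
)

```text
time_s: 16.23
tcp_pos: [0.6086, 0.2661, 0.1683]
eef_rot: [179.9, 0.1, -150.2]
contact_force: [-2.5, -0.5, 5.8]
gripper_width: 0.0005
```

Request:
apply_moves(
  moves=[
    [0,0,0.002,0,0,0],
    [0,0,0.004,0,0,0],
    [0,0,0.006,0,0,0],
    [0,0,0.006,0,0,0],
    [0,0,0.006,0,0,0],
  ],
)

```text
time_s: 16.85
tcp_pos: [0.6087, 0.2661, 0.1683]
eef_rot: [179.9, 0.1, -150.2]
contact_force: [-3.9, -0.7, 9.3]
gripper_width: 0.0008
```

The position no longer changes (0.1683, predicted 0.168) while the force climbs to 9 N, so the button is bottomed. I'll rise, open and check.

Request:
apply_moves(
  moves=[
    [0,0,-0.03,0,0,0],
    [0,0,-0.1,0,0,0],
    [0,0,-0.2,0,0,0],
    [0,0,-0.25,0,0,0],
    [0,0,-0.25,0,0,0],
  ],
)

```text
time_s: 17.48
tcp_pos: [0.609, 0.2662, 0.2192]
eef_rot: [179.9, 0.2, -150.2]
contact_force: [-0.1, -0.6, 0.4]
gripper_width: 0.0006
```

Request:
apply_moves(
  moves=[
    [0,0,0,0,0,0],
    [0,0,0,0,0,0],
    [0,0,0,0,0,0],
    [0,0,0,0,0,0],
    [0,0,0,0,0,0],
    [0,0,0,0,0,0],
    [0,0,0,0,0,0],
    [0,0,0,0,0,0],
  ],
  hand=-1,
)

```text
time_s: 18.48
tcp_pos: [0.609, 0.2662, 0.2192]
eef_rot: [179.9, 0.2, -150.2]
contact_force: [0.5, -0.3, 0.2]
gripper_width: 0.075
```

```bash
python3 - <<'E'
from h import *
for n in('side','top'):
    p,d=imaging.capture(n);np.savez(f'/tmp/{n}7.npz',p=p,d=d)
    if n=='side': crop(p,135,140,100,100,6,'pics/s7c.png')
    else: crop(p,90,70,140,140,4,'pics/t7c.png')
E
python3 go.py .608 .266 .1345
```

```text
now 18.575 [0.609  0.2662 0.2192] [ 179.91    0.23 -150.18] [  40.4   19.7   -1.5   -0.   -68.5 -100.5] [-0.09 -0.15 -0.7 ] 0.08294211796173025
[0.0064, 0.0008, 0.4236, 0.001, 0.0026, 0.0]
```

View pics/s7c.png

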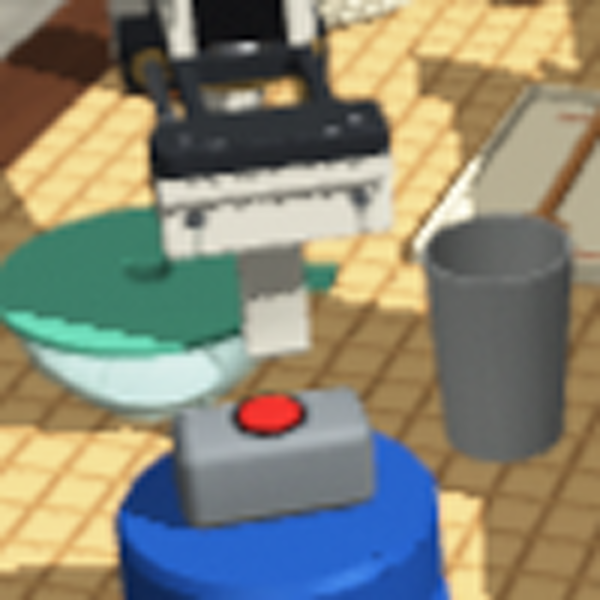

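View pics/t7c.png

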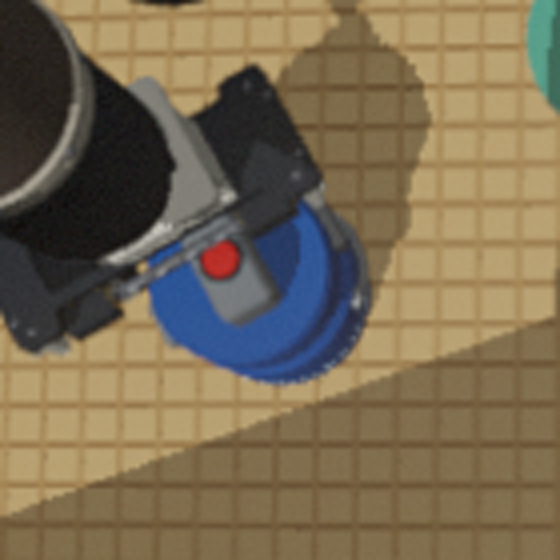

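The button is down, now nearly flush with the block at side crop (270,412), and it stays down. The lids have not moved. I'll descend to the earlier grasp pose (0.6083, 0.2659) and regrip.

Request:
apply_moves(
  moves=[
    [0.004,0.001,0.03,0,0.002,0],
    [0.005,0.001,0.12,0,0.002,0],
    [0.005,0.002,0.24,0,0.002,0],
    [0.005,0.002,0.34,0,0.002,0],
    [0.005,0.002,0.4,0,0.002,0],
    [0.005,0.002,0.422,0,0.002,0],
    [0.005,0.002,0.422,0,0.002,0],
    [0.005,0.002,0.422,0,0.002,0],
  ],
)

```text
time_s: 19.58
tcp_pos: [0.6085, 0.2667, 0.1356]
eef_rot: [179.9, 0.1, -150.2]
contact_force: [-0.7, 0.3, 1.1]
gripper_width: 0.0877
```

```bash
python3 go.py .6083 .2659 .1345
```

```text
now 19.575 [0.6085 0.2667 0.1356] [ 1.7990e+02  1.3000e-01 -1.5017e+02] [ 4.040e+01  2.320e+01 -7.600e+00 -1.000e-01 -5.900e+01 -1.005e+02] [-0.71  0.34  1.1 ] 0.08771021018931116
[0.0029, -0.0027, 0.0056, 0.0011, 0.0014, 0.0]
```

Request:
apply_moves(
  moves=[
    [0.001,-0.003,0.006,0,0.001,0],
    [0.001,-0.003,0.006,0,0.001,0],
    [0.001,-0.003,0.006,0,0.001,0],
  ],
)

```text
time_s: 19.95
tcp_pos: [0.6088, 0.266, 0.1346]
eef_rot: [179.9, 0.1, -150.2]
contact_force: [0.0, -0.3, 0.3]
gripper_width: 0.0875
```

Request:
apply_moves(
  moves=[
    [0,0,0,0,0,0],
    [0,0,0,0,0,0],
    [0,0,0,0,0,0],
    [0,0,0,0,0,0],
    [0,0,0,0,0,0],
    [0,0,0,0,0,0],
    [0,0,0,0,0,0],
    [0,0,0,0,0,0],
  ],
  hand=1,
  grip_force=10,
)

```text
time_s: 20.95
tcp_pos: [0.6087, 0.266, 0.1346]
eef_rot: [179.9, 0.1, -150.2]
contact_force: [-0.2, -0.2, -0.7]
gripper_width: 0.0397
```

Request:
apply_moves(
  moves=[
    [0,0,0,0,0,0],
    [0,0,0,0,0,0],
    [0,0,0,0,0,0],
  ],
  hand=1,
  grip_force=30,
)

```text
time_s: 21.32
tcp_pos: [0.6087, 0.266, 0.1346]
eef_rot: [179.9, 0.0, -150.2]
contact_force: [0.3, -0.0, -0.7]
gripper_width: 0.0397
```

```bash
python3 go.py .6083 .2659 .2245
```

```text
now 21.325 [0.6087 0.266  0.1346] [ 1.7990e+02  5.0000e-02 -1.5017e+02] [ 4.030e+01  2.330e+01 -7.600e+00 -1.000e-01 -5.900e+01 -1.005e+02] [ 0.31 -0.04 -0.67] 0.0397043925463354
[0.0016, 0.0011, -0.4496, 0.0011, 0.0006, 0.0]
```

Gripped with no lateral force. I'll first lift 4–5 mm and check that the load is the outer lid only (about 1.7 N), because the catches would take up after 2 mm.

Request:
apply_moves(
  moves=[
    [0,0,-0.005,0,0,0],
    [0,0,-0.01,0,0,0],
    [0,0,-0.015,0,0,0],
    [0,0,-0.02,0,0,0],
    [0,0,-0.025,0,0,0],
    [0,0,-0.025,0,0,0],
  ],
)

```text
time_s: 22.08
tcp_pos: [0.6087, 0.2661, 0.1397]
eef_rot: [179.9, 0.1, -150.2]
contact_force: [-0.3, 0.5, -1.3]
gripper_width: 0.0397
```

```bash
python3 - <<'E'
from plant import status,imaging
from h import *
F=[]
for i in range(3):
    F.append(status.get_state()['contact_force']); p,d=imaging.capture('side')
print(np.array(F).round(2)); s=status.get_state();print(s['tcp_pos'])
E
```

```text
[[-0.3   0.54 -1.28]
 [ 0.23 -0.08 -2.03]
 [ 0.44 -0.42 -1.31]]
[0.60866089 0.26606579 0.13956422]
```

The load averages -1.6 N, which is the outer lid alone (0.17 kg). I'll lift straight up.

Request:
apply_moves(
  moves=[
    [0,0,-0.03,0,0,0],
    [0,0,-0.07,0,0,0],
    [0,0,-0.12,0,0,0],
    [0,0,-0.18,0,0,0],
    [0,0,-0.24,0,0,0],
    [0,0,-0.3,0,0,0],
    [0,0,-0.36,0,0,0],
    [0,0,-0.41,0,0,0],
    [0,0,-0.44,0,0,0],
    [0,0,-0.45,0,0,0],
    [0,0,-0.45,0,0,0],
    [0,0,-0.45,0,0,0],
  ],
)

```text
time_s: 23.72
tcp_pos: [0.6085, 0.2657, 0.229]
eef_rot: [179.9, 0.0, -150.2]
contact_force: [0.2, -0.2, -1.5]
gripper_width: 0.0399
```

```bash
python3 go.py; python3 - <<'E'
from h import *
for n in('side','top'):
    p,d=imaging.capture(n);np.savez(f'/tmp/{n}8.npz',p=p,d=d)
    if n=='side': crop(p,110,130,140,160,4,'pics/s8c.png')
    else: crop(p,50,30,300,220,2.5,'pics/t8c.png')
E
```

```text
now 23.725 [0.6085 0.2657 0.229 ] [ 179.9     0.   -150.18] [ 4.030e+01  1.940e+01 -6.000e-01 -1.000e-01 -7.000e+01 -1.005e+02] [ 0.22 -0.16 -1.49] 0.03988479467452004
```

View pics/s8c.png

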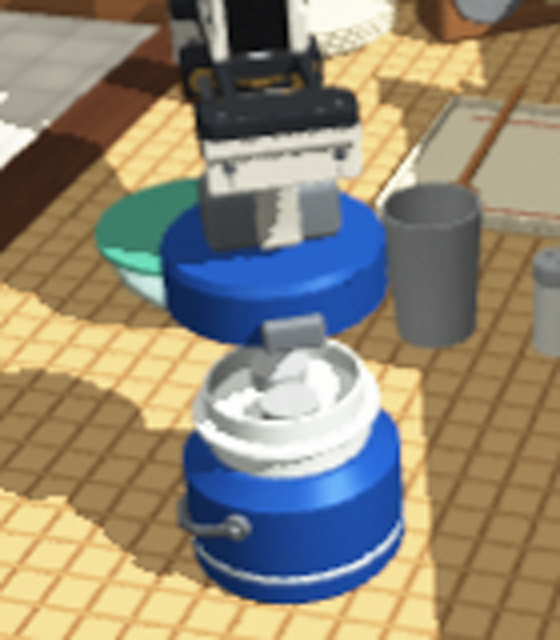

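View pics/t8c.png

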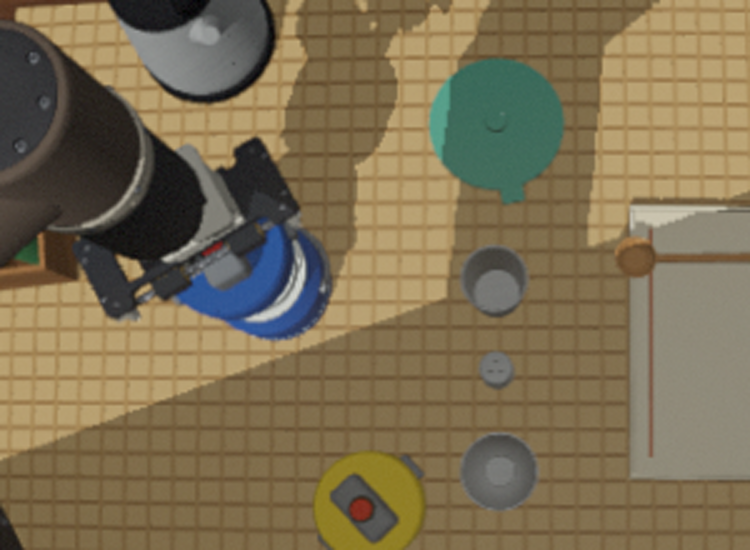

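The side view shows the inner lid seated level on the neck, with the pots visible, and the outer lid held level above it. The tumbler, bowl, shaker, katori and spoon stand where they were. I'll do one last numeric check of flange height and tiffin shift, then hand in.

```bash
python3 - <<'E'
from sil import *
z=np.load('/tmp/side8.npz');Q=pts(cam('side'),z['d']);S=cv2.split(cv2.cvtColor(z['p'],cv2.COLOR_BGR2HSV))[1]
d=np.hypot(Q[...,0]-.6085,Q[...,1]-.266)
m=(d>.050)&(d<.055)&(abs(Q[...,2]-.1)<.02)&(S<70)
print('flange z',len(Q[m]),np.percentile(Q[m][:,2],[10,50,90]).round(4))
A=Q[m];A=A[abs(A[:,2]-.106)<.004]; G=np.c_[A[:,:2]-[.6085,.266],np.ones(len(A))];print('plane',np.linalg.lstsq(G,A[:,2],rcond=None)[0].round(3),len(A))
p0=np.load('/tmp/side0.npz')['p'];g=lambda p:cv2.cvtColor(p[250:282,140:225],cv2.COLOR_BGR2GRAY).astype(np.float32)
print('tiffin px shift',cv2.phaseCorrelate(g(p0),g(z['p'])))
from plant import status,r
print(status.get_state()['qd'].round(2)); r.close_job()
E
```

```text
flange z 153 [0.1001 0.1041 0.1072]
plane [ 0.012 -0.011  0.105] 106
tiffin px shift ((0.010628351662461455, 0.009093047760478257), 0.9955436318284936)
[ 0.    0.    0.17  0.11 -0.01 -0.04]
the job is handed in; nothing more can be done
```

I set the clipped lid set in the tiffin and pressed the release button right down, then lifted off the outer lid alone. The arm is still holding it about 94 mm above its seated height, and I handed the job in at about 24 s of the 64 s limit. No verdict is reported.

**Seating:** With the lid set down, the gripper was at 0.1336 m, the height predicted for fully home.

**Release:** The button hit its stop at 0.1683 m (predicted 0.168 m) with about 9 N on it. It looked down and stayed down afterwards.

**Last checks:**
- **Outer lid:** The load was about 1.5 N, which is the outer lid alone. The tool was level to 0.1° and not moving noticeably.
- **Inner lid:** The flange top measured about 0.105 m (0.106 expected), with a fitted tilt of about 0.016 rad (limit 0.05).
- **Tiffin:** It showed no shift in the side image (0.01 px).
- **Other things on the table:** They looked undisturbed in the pictures; I did not measure them.

**What disagreed:** Before lowering, my image fits of the lid's position scattered by several millimetres, most in y. I relied on the gripper position and the plug's lead-in, and lateral force stayed near zero until a brief 4–5 N as the lid came fully home.

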